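# Put the hole saws back in their bored tray in order of size

## Task

Put the four hole saws standing on the green cutting mat back into the wooden storage tray in order of size, teeth down, so that each sits fully home and upright in the pocket bored for it (the smallest saw in the smallest pocket, and so on up the row). Set each one down rather than dropping it in, do not tip a saw over, do not shift the caliper, the hex key or the roll of tape, and leave all the saws standing at rest.

Things in the scene. Friction and masses are not known exactly. Their poses are not given: they have to be found in the camera images.
- saw_22: Smallest hole saw: grey steel cup, flat closed cap on top, bright teeth at its foot; plain upright cylinder 22 mm across, 44 mm high, loose, standing teeth down on the green cutting mat. Origin: centre of the toothed foot; z up. Grip across its sides at any yaw, fingertips at least 15 mm above the foot, since the lowest 12 mm goes into the pocket with only 5 to 5.5 mm free all round. 0.03 to 0.25 kg.
- saw_35: Second smallest hole saw: grey steel cup, flat closed cap on top, bright teeth at its foot; plain upright cylinder 35 mm across, 44 mm high, loose, standing teeth down on the green cutting mat. Origin: centre of the toothed foot; z up. Grip across its sides at any yaw, fingertips at least 15 mm above the foot, since the lowest 12 mm goes into the pocket with only 5 to 5.5 mm free all round. 0.03 to 0.25 kg.
- saw_48: Second largest hole saw: grey steel cup, flat closed cap on top, bright teeth at its foot; plain upright cylinder 48 mm across, 44 mm high, loose, standing teeth down on the green cutting mat. Origin: centre of the toothed foot; z up. Grip across its sides at any yaw, fingertips at least 15 mm above the foot, since the lowest 12 mm goes into the pocket with only 5 to 5.5 mm free all round. 0.03 to 0.25 kg.
- saw_60: Largest hole saw: grey steel cup, flat closed cap on top, bright teeth at its foot; plain upright cylinder 60 mm across, 44 mm high, loose, standing teeth down on the green cutting mat. Origin: centre of the toothed foot; z up. Grip across its sides at any yaw, fingertips at least 15 mm above the foot, since the lowest 12 mm goes into the pocket with only 5 to 5.5 mm free all round. 0.03 to 0.25 kg.
- tray: Pale wooden block 104 (x) x 270 (y) x 20 mm high, fixed, any yaw. Origin: centre of underside, z up, y along the row from small to large. Round pockets at x = 0, 12 mm deep (floor at z = 8 mm), 3 mm chamfer: 33 mm wide at y = -105.5 for saw 22, 46 mm wide at y = -54.0 for saw 35, 58 mm wide at y = +10.0 for saw 48, 71 mm wide at y = +86.5 for saw 60. A fixed arbor fills a slot beside the small pockets; leave it.
- hex_key: Bystander: small black L-shaped hex key, 48 x 80 x 5 mm, lying flat and loose near one short edge of the green mat. Origin: middle of its underside.
- caliper: Bystander: grey steel vernier caliper, 60 x 218 x 8 mm, lying flat and loose to the robot's right of the work. Origin: middle of its underside.
- masking_tape: Bystander: roll of pale yellow masking tape, 103 mm across, 25 mm high, lying flat and loose to the left near the robot. Origin: middle of its underside.
Mind the look-alikes: they are no part of the job. Leave any blue or purple look-alike of the saw_35 alone.

How it is judged:
By the outcome, as a careful person would: the job done as asked, in the order asked, and still so for the second after the job is handed in, with the robot touching nothing.
It also fails if it takes over 115 s, if anything falls off the work surface, if the arm or the gripper's body presses on something with over 40 N, if the wrist force passes 120 N, or if a joint passes its speed limit or range.

## Robot

A 7-joint arm with a two-finger parallel gripper is mounted at the origin on the work surface; the furniture and walls round the work are solid. World frame = base frame: x ahead of the robot, y to its left, z up, the work surface at z = 0. Lengths are in m, angles in rad, forces in N, time in s.
With the tool pointing down it reaches from about 0.35 to 0.9 m from the base axis. Payload 8.1 kg.
Tool frame: the origin (TCP) lies between the finger pads; the fingertips stand 11 mm ahead of it and the grasp point (between the pads) lies 8 mm behind it; z points along the fingers, y is the direction in which the jaws open and shut (so a half turn about z gives the same grasp; the last joint's range is limited). The gripper opens to 92 mm and grips with 3 to 60 N. Pads are 19 mm wide; open, the fingers measure 130 mm over their backs; the gripper's body (75 mm by 190 mm) begins 47 mm behind the grasp point.
Start: joints at [1.111, 0.434, 0.025, 1.573, -0.012, 1.134, -0.075], TCP at [0.218, -0.586, 0.213] pointing down, gripper open.
Joint ranges: [-2.62, 2.62], [-0.44, 2.09], [-1.27, 1.32], [0.08, 2.57], [-1.32, 4.46], [0.12, 2], [-2.74, 2.74]. Speed limits (rad/s): [2.22, 2.22, 3.01, 3.01, 3.14, 3.14, 3.14].

## Interface

Orientations are given as a rotation vector (axis times angle).
In Python, from cell import manip gives the robot as it stands. The module is installed in compiled form; this text tells all that it offers.
- The arm moves only by the shell command python3 -m jog 'ROWS' [FORCE]. ROWS is JSON, a list of rows, each a list of 5 numbers: the shift along the tool's x, y, z in m, then the turn about the tool's z in units of 5 degrees (1.0 is 5 degrees), then the closure in counts, from 0 (fully open) to 255 (shut). In form: [[dx, dy, dz, yaw, gripper], ...]. A call has 1 to 5 rows; each row shifts and turns the commanded pose from where the row before left it, along the tool's axes as they then stand; what a row does not reach is not made up. A row lasts 1/12 s, in which the tool goes at most 41.7 mm and 7.16 degrees, less where a joint would pass 70% of its speed; a pose out of reach is approached as far as the arm can. A call is refused whole if a number of a shift passes 0.0417 or a number of a turn 1, either way. A call with a gripper value outside its range is refused whole. The fingers move at their own pace and stop on an object; FORCE is the grip in N (left out, the last holds). Time passes only in rows, so rows that do not move let the fingers close. It gives the time, the measured TCP pose, the force and the opening at its end, in the units of the state.
- manip.read_state(): the state, without advancing time (a new reading comes with each control period).
- manip.camera(name): name is "side" or "top"; returns (picture, depth): 384x512x3 uint8, red, green, blue; 384x512 float32, m along the optical axis (not along the pixel's ray), 0 where there is no reading.
- manip.get_calibration(name): a dict with "fx", "fy", "cx", "cy" (pixels), "k1" (the pictures are not rectified: a ray, as slopes to the right and down, at radius r is drawn at 1 + k1 r^2 times it, then the intrinsics apply), "xyz" and "orientation" of the camera in the world. Camera axes: x right, y down, z forward; pixel columns grow to the right and rows downward; lengths in m; the calibration is good to about 2 mm. A picture is of the moment at which its call begins. get_calibration takes no time and is no camera call.
- manip.finish_job(): hands the job in, once; it reports no verdict.
The state is a dict: "time_s": time; "joint_pos": joint angles; "joint_vel": joint speeds; "joint_torque": joint torques, N m; "tcp_pos": TCP position; "ee_rot": TCP orientation; "force": force on the tool from outside, world axes, zero at the start; "wrist_torque": the same for the moment, N m; "opening": finger opening in m.
Only numpy, scipy, OpenCV 4.12 (cv2) and the standard library are available. Lean on these libraries where they do the work, as an engineer would, in place of code of your own. Each camera call takes 0.05 s, during which the arm holds its last target. There are 200 camera calls.

## Working session

There is one attempt and no reset: what is moved stays moved. The work goes in short steps, Python scripts to look and compute and a shell command to move; the robot and the scene stay as the last step left them, time stands still between calls to the robot, and variables do not carry over. Pictures are saved under pics/ and viewed, about 12 in all and at most 16, crops included, and the job is handed in when it is done.

```bash
mkdir -p pics; python3 - <<'E'
from cell import manip
import cv2,numpy as np
for n in("top","side"):
    p,d=manip.camera(n); cv2.imwrite(f"pics/{n}0.png",p[:,:,::-1]); np.savez(f"{n}0.npz",p=p,d=d)
    print(manip.get_calibration(n))
print(manip.read_state())
E
```

```text
{'fx': 375.82226313953913, 'fy': 375.82226313953913, 'cx': 264.86653469726997, 'cy': 194.51046832035289, 'k1': -0.08721144165826514, 'xyz': array([ 0.43895247, -0.04971795,  1.14765052]), 'orientation': array([-2.17263253,  2.19756335, -0.03634985])}
{'fx': 405.4628617240678, 'fy': 405.4628617240678, 'cx': 265.68099279331693, 'cy': 191.64742451292176, 'k1': -0.12276222388742153, 'xyz': array([ 0.42028341, -0.85493855,  0.81122723]), 'orientation': array([-2.31122381,  0.08748804, -0.04757274])}
{'time_s': 0.1, 'joint_pos': array([ 1.11138941,  0.43516243,  0.02498658,  1.57398252, -0.01163145,
        1.13396933, -0.07511999]), 'joint_vel': array([-0.00082603, -0.00182926, -0.00049135, -0.00180108,  0.000711  ,
       -0.00104686,  0.00125304]), 'joint_torque': array([ 3.27663634e-03, -6.69128823e+01,  9.88080092e-01, -3.15146506e+01,
       -6.05759583e-02,  3.73555126e-02,  3.98945645e-05]), 'tcp_pos': array([ 0.21809696, -0.58522638,  0.21262704]), 'ee_rot': array([-3.09045072e+00, -5.57089621e-01,  5.41845365e-04]), 'force': array([-0.36581526,  0.84782999,  0.37757303]), 'wrist_torque': array([0.02157135, 0.01481693, 0.00590721]), 'opening': 0.09188111557816657}
```

View pics/top0.png

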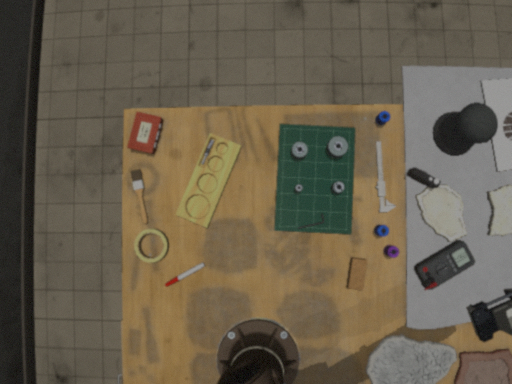

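View pics/side0.png

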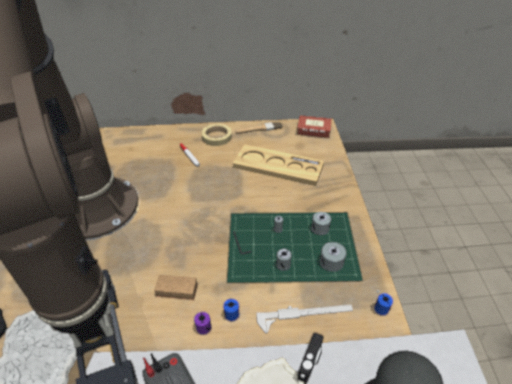

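The top view shows the saws at pixels 48 (300,150), 60 (338,146), 22 (298,188) and 35 (339,187). The tray is near (208,180), with its small pocket at the upper right and its large pocket at (197,207). The look-alikes are off the mat at (383,118), (381,230) and (391,251).

```bash
cat > h.py <<'E'
import numpy as np,cv2
from cell import manip
from scipy.spatial.transform import Rotation as R
def rays(n,uv):
    c=manip.get_calibration(n); uv=np.asarray(uv,float).reshape(-1,2)
    K=np.array([[c['fx'],0,c['cx']],[0,c['fy'],c['cy']],[0,0,1]])
    s=cv2.undistortPoints(uv[:,None],K,np.array([c['k1'],0,0,0,0]))[:,0]
    Rm=R.from_rotvec(c['orientation']).as_matrix()
    return c['xyz'],np.c_[s,np.ones(len(s))]@Rm.T
def plane(n,uv,z):
    o,d=rays(n,uv); return o+d*((z-o[2])/d[:,2])[:,None]
def cloud(n,dep):
    v,u=np.mgrid[0:384,0:512]; o,d=rays(n,np.c_[u.ravel(),v.ravel()])
    return (o+d*dep.reshape(-1,1)).reshape(384,512,3)
E
python3 - <<'E'
from h import *
f=np.load("top0.npz");p,d=f['p'],f['d'];P=cloud("top",d)
hsv=cv2.cvtColor(p,cv2.COLOR_RGB2HSV)
for nm,(u,v) in dict(s48=(300,150),s60=(338,146),s22=(298,188),s35=(339,187)).items():
    z=P[v-15:v+16,u-15:u+16]; m=z[...,2]>.033
    m&=d[v-15:v+16,u-15:u+16]>0
    q=z[m]; uv=np.argwhere(m)[:,::-1]+[u-15,v-15]
    c,r=cv2.minEnclosingCircle(q[:,:2].astype(np.float32))
    zz=np.median(q[:,2]); print(nm,m.sum(),"z",zz,"mean",q[:,:2].mean(0),"enc",c,r,"ray",plane("top",uv,.046)[:,:2].mean(0), 2*np.sqrt(m.sum())*(1.1/375.8)/np.sqrt(np.pi))
print("mat z",np.median(P[160:180,310:325,2]),"table z",np.median(P[240:260,230:260,2]))
sub=hsv[130:230,172:245]; print(sub[50,45],hsv[240,250])
t=(P[...,2]>.013)&(d>0); t[:, :170]=0;t[:,245:]=0;t[:130]=0;t[232:]=0
print("tray top z",np.median(P[t][:,2]),t.sum())
q=P[t][:,:2]*1000; print(cv2.minAreaRect(q.astype(np.float32)))
h=np.clip((P[...,2])*1000*6,0,255).astype(np.uint8)
a=cv2.resize(p[125:235,165:250,::-1],None,fx=4.5,fy=5,interpolation=cv2.INTER_CUBIC)
b=cv2.cvtColor(cv2.resize(h[125:235,165:250],None,fx=4.5,fy=5,interpolation=0),8)
cv2.imwrite("pics/tray.png",np.hstack([a,b]))
E
```

```text
s48 211 z 0.04626998639822144 mean [ 0.62976629 -0.13056357] enc (0.6305488348007202, -0.1309458315372467) 0.02392188273370266 ray [ 0.62976572 -0.130564  ] 0.04797690149258211
s60 334 z 0.04573222662064058 mean [ 0.63951582 -0.24485266] enc (0.6407256126403809, -0.24587446451187134) 0.030858270823955536 ray [ 0.63941405 -0.24475888] 0.06036208076765778
s22 44 z 0.046000545169394 mean [ 0.5167555  -0.12604293] enc (0.517094612121582, -0.12640994787216187) 0.010680618695914745 ray [ 0.51673967 -0.12602558] 0.021908735233424757
s35 113 z 0.04605801531562026 mean [ 0.51783299 -0.24395469] enc (0.5183101892471313, -0.24467574059963226) 0.017585165798664093 ray [ 0.51783496 -0.24395707] 0.03510994833982202
mat z 0.002801456446860584 table z -3.614060876300229e-05
[ 25 112 146] [ 18  92 119]
tray top z 0.01967949169391603 2033
((546.9112548828125, 143.56988525390625), (104.7175064086914, 271.2078552246094), 67.34830474853516)
```

View pics/tray.png

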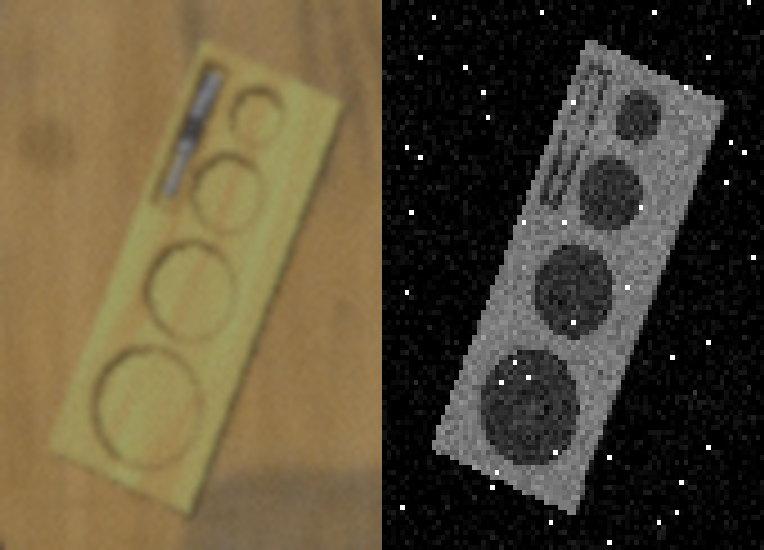

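The tray rectangle matches its nominal size, and the depth map shows all four pockets clearly. Next I compute the pocket positions two ways and the turn needed to put the jaw across the row.

```bash
cat >> h.py <<'E'
S=dict(s22=(.5168,-.1261),s35=(.5178,-.2440),s48=(.6298,-.1306),s60=(.6395,-.2449))
def to(x,y,z):
    s=manip.read_state(); M=R.from_rotvec(s['ee_rot']).as_matrix()
    print("tcp",s['tcp_pos'].round(4),"yaw_x",np.degrees(np.arctan2(M[1,0],M[0,0])).round(2),"zaxis",M[:,2].round(4),"tool delta mm",(M.T@(np.array([x,y,z])-s['tcp_pos'])*1000).round(1),"open",s['opening'].round(4),"F",s['force'].round(1),s['time_s'])
E
python3 - <<'E'
from h import *
from scipy.ndimage import median_filter
f=np.load("top0.npz");P=cloud("top",median_filter(f['d'],3))
a=np.radians(67.348); 
# tray y dir from big angle
q=P[130:232,170:245].reshape(-1,3); t=q[(q[:,2]>.013)&(q[:,2]<.03)]
c,sz,ang=cv2.minAreaRect((t[:,:2]*1000).astype(np.float32)); c=np.array(c)/1000
B=cv2.boxPoints((tuple(c),tuple(np.array(sz)/1000),ang)); print(c,sz,ang)
e=B[[1,2]]-B[[0,1]]; e=e[np.argmax(np.hypot(*e.T))]; e/=np.hypot(*e); e=e if e[0]<0 else -e
print("ydir",np.degrees(np.arctan2(e[1],e[0])))
for n,y,r in(("22",-.1055,.0165),("35",-.054,.023),("48",.010,.029),("60",.0865,.0355)):
    g=c+e*y; k=np.hypot(*(q[:,:2]-g).T)<r+.006; k&=q[:,2]<.014
    pk=q[k]; print(n,"model",g.round(4),"floor centroid",pk[:,:2].mean(0).round(4),"z",np.median(pk[:,2]).round(4))
to(.5168,-.1261,.11)
E
```

```text
[0.54685718 0.14372969] (105.50428009033203, 271.9866943359375) 67.22222900390625
ydir 157.22221
22 model [0.6441 0.1029] floor centroid [0.6443 0.1039] z 0.0085
35 model [0.5966 0.1228] floor centroid [0.5966 0.1236] z 0.0086
48 model [0.5376 0.1476] floor centroid [0.5375 0.1486] z 0.0082
60 model [0.4671 0.1772] floor centroid [0.4664 0.1788] z 0.0083Traceback (most recent call last):
  File "<stdin>", line 14, in <module>
  File "h.py", line 18, in to
    print("tcp",s['tcp_pos'].round(4),"yaw_x",np.degrees(np.arctan2(M[1,0],M[0,0])).round(2),"zaxis",M[:,2].round(4),"tool delta mm",(M.T@(np.array([x,y,z])-s['tcp_pos'])*1000).round(1),"open",s['opening'].round(4),"F",s['force'].round(1),s['time_s'])
                                                                                                                                                                                                 ^^^^^^^^^^^^^^^^^^
AttributeError: 'float' object has no attribute 'round'
```

```bash
python3 -m jog '[[0,0,0,1,0],[0,0,0,1,0],[0,0,0,1,0],[0,0,0,1,0],[0,0,0,1,0]]' 15; python3 -m jog '[[0,0,0,1,0],[0,0,0,1,0],[0,0,0,1,0],[0,0,0,0.6,0],[0,0,0,0,0]]'; python3 -c "from h import *;to(.5168,-.1261,.11)"
```

```text
time_s: 0.52
tcp_pos: [0.2181, -0.5854, 0.2129]
ee_rot: [-3.138, 0.132, 0.001]
force: [-0.2, 0.2, 0.5]
opening: 0.0918
time_s: 0.93
tcp_pos: [0.2183, -0.5853, 0.2129]
ee_rot: [-3.08, 0.618, 0.001]
force: [1.4, -1.1, 0.2]
opening: 0.0921Traceback (most recent call last):
  File "<string>", line 1, in <module>
    from h import *;to(.5168,-.1261,.11)
                    ~~^^^^^^^^^^^^^^^^^^
  File "h.py", line 18, in to
    print("tcp",s['tcp_pos'].round(4),"yaw_x",np.degrees(np.arctan2(M[1,0],M[0,0])).round(2),"zaxis",M[:,2].round(4),"tool delta mm",(M.T@(np.array([x,y,z])-s['tcp_pos'])*1000).round(1),"open",s['opening'].round(4),"F",s['force'].round(1),s['time_s'])
                                                                                                                                                                                                 ^^^^^^^^^^^^^^^^^^
AttributeError: 'float' object has no attribute 'round'
```

```bash
sed -i "s/s\['opening'\].round(4)/round(s['opening'],4)/" h.py; python3 -c "from h import *;to(.5168,-.1261,.11)"
```

```text
tcp [ 0.2183 -0.5853  0.2129] yaw_x -22.69 zaxis [-5.e-04  8.e-04 -1.e+00] tool delta mm [  98.3 -538.8  103.1] open 0.0921 F [ 1.4 -1.1  0.2] 0.9333
```

```bash
for i in 1 2 3; do :; done; python3 -m jog '[[0.0065,-0.036,0.004,0,0],[0.0065,-0.036,0.004,0,0],[0.0065,-0.036,0.004,0,0],[0.0065,-0.036,0.004,0,0],[0.0065,-0.036,0.004,0,0]]' ; python3 -m jog '[[0.0065,-0.036,0.004,0,0],[0.0065,-0.036,0.004,0,0],[0.0065,-0.036,0.004,0,0],[0.0065,-0.036,0.004,0,0],[0.0065,-0.036,0.004,0,0]]' ; python3 -m jog '[[0.0065,-0.036,0.004,0,0],[0.0065,-0.036,0.004,0,0],[0.0065,-0.036,0.004,0,0],[0.0065,-0.036,0.004,0,0],[0.0065,-0.036,0.004,0,0]]'; python3 -m jog '[[0,0,0,0,0],[0,0,0,0,0],[0,0,0,0,0]]'; python3 -c "from h import *;to(.5168,-.1261,.0295)"
```

```text
time_s: 1.35
tcp_pos: [0.3179, -0.4303, 0.193]
ee_rot: [-3.082, 0.611, 0.0]
force: [1.4, 0.3, 0.1]
opening: 0.0921
time_s: 1.77
tcp_pos: [0.4169, -0.2765, 0.1732]
ee_rot: [3.081, -0.611, 0.0]
force: [1.3, 0.1, 0.2]
opening: 0.0917
time_s: 2.18
tcp_pos: [0.5161, -0.1228, 0.1531]
ee_rot: [3.081, -0.611, -0.0]
force: [0.6, -0.9, 0.6]
opening: 0.092
time_s: 2.43
tcp_pos: [0.515, -0.1248, 0.1531]
ee_rot: [3.081, -0.612, -0.001]
force: [-1.2, -1.6, 0.5]
opening: 0.0919
tcp [ 0.515  -0.1248  0.1531] yaw_x -22.47 zaxis [-9.e-04 -4.e-04 -1.e+00] tool delta mm [  2.2   0.4 123.6] open 0.0919 F [-1.2 -1.6  0.5] 2.4333
```

```bash
python3 -m jog '[[0.0022,0.0004,0.03,0,0],[0,0,0.03,0,0],[0,0,0.03,0,0],[0,0,0.02,0,0],[0,0,0.01,0,0]]' ; python3 -m jog '[[0,0,0.0035,0,0],[0,0,0,0,0],[0,0,0,0,0]]';  python3 -c "from h import *;to(.5168,-.1261,.0295)"
```

```text
time_s: 2.85
tcp_pos: [0.5149, -0.1273, 0.031]
ee_rot: [3.079, -0.617, -0.006]
force: [-0.0, -0.4, 1.0]
opening: 0.0917
time_s: 3.1
tcp_pos: [0.518, -0.1264, 0.0309]
ee_rot: [3.081, -0.616, 0.002]
force: [1.0, 0.7, -0.4]
opening: 0.0918
tcp [ 0.518  -0.1264  0.0309] yaw_x -22.6 zaxis [ 1.5e-03 -5.0e-04 -1.0e+00] tool delta mm [-1.2  0.2  1.4] open 0.0918 F [ 1.   0.7 -0.4] 3.1
```

```bash
python3 -m jog '[[-0.001,0,0.001,0,0],[0,0,0,0,100],[0,0,0,0,150],[0,0,0,0,180],[0,0,0,0,200]]' 20; python3 -m jog '[[0,0,0,0,220],[0,0,0,0,230],[0,0,0,0,230],[0,0,0,0,230],[0,0,0,0,230]]';  python3 -m jog '[[0,0,0,0,230],[0,0,0,0,230],[0,0,0,0,230]]'; python3 - <<'E'
from h import *
to(.6442,.1034,.11)
E
```

```text
time_s: 3.52
tcp_pos: [0.5167, -0.1252, 0.0292]
ee_rot: [3.081, -0.614, 0.001]
force: [-0.7, 0.1, -0.5]
opening: 0.0697
time_s: 3.93
tcp_pos: [0.5164, -0.1252, 0.0288]
ee_rot: [3.081, -0.615, -0.0]
force: [0.2, 1.0, -0.4]
opening: 0.0367
time_s: 4.18
tcp_pos: [0.5164, -0.1253, 0.0288]
ee_rot: [3.081, -0.614, -0.0]
force: [-0.6, -0.9, -0.7]
opening: 0.0205
tcp [ 0.5164 -0.1253  0.0288] yaw_x -22.56 zaxis [-1.e-04 -1.e-04 -1.e+00] tool delta mm [  30.3 -260.2  -81.2] open 0.0205 F [-0.6 -0.9 -0.7] 4.1833
```

```bash
python3 -m jog '[[0,0,0,0,230],[0,0,0,0,230],[0,0,-0.01,0,230],[0,0,-0.02,0,230],[0,0,-0.025,0,230]]'; python3 -m jog '[[0,0,-0.025,0,230],[0,0,0,0,230]]'; python3 - <<'E'
from h import *
to(.6442,.1034,.11)
E
```

```text
time_s: 4.6
tcp_pos: [0.5152, -0.125, 0.0838]
ee_rot: [3.081, -0.614, -0.005]
force: [-0.1, 0.7, -0.6]
opening: 0.0206
time_s: 4.77
tcp_pos: [0.5193, -0.1257, 0.1139]
ee_rot: [-3.08, 0.615, -0.011]
force: [1.1, -0.1, -0.9]
opening: 0.0206
tcp [ 0.5193 -0.1257  0.1139] yaw_x -22.57 zaxis [ 0.0072 -0.0011 -1.    ] tool delta mm [  27.4 -259.5    4.5] open 0.0206 F [ 1.1 -0.1 -0.9] 4.7667
```

```bash
python3 -m jog '[[0.003,-0.026,0,0,230],[0.003,-0.026,0,0,230],[0.003,-0.026,0,0,230],[0.003,-0.026,0,0,230],[0.003,-0.026,0,0,230]]'; python3 -m jog '[[0.003,-0.026,0,0,230],[0.003,-0.026,0,0,230],[0.003,-0.026,0,0,230],[0.003,-0.026,0,0,230],[0.003,-0.026,0,0,230]]';  python3 -m jog '[[0,0,0,0,230],[0,0,0,0,230],[0,0,0,0,230],[0,0,0,0,230]]'; python3 - <<'E'
from h import *
to(.6442,.1034,.0348)
p,d=manip.camera("top"); q,_=manip.camera("side")
a=cv2.resize(p[90:240,150:350,::-1],None,fx=2,fy=2); b=cv2.resize(q[60:210,200:400,::-1],None,fx=2,fy=2)
cv2.imwrite("pics/p1.png",np.hstack([a,b]))
E
```

```text
time_s: 5.18
tcp_pos: [0.5805, -0.0098, 0.1092]
ee_rot: [-3.081, 0.615, -0.0]
force: [-0.2, -0.6, 0.5]
opening: 0.0204
time_s: 5.6
tcp_pos: [0.6442, 0.1045, 0.109]
ee_rot: [3.081, -0.615, -0.0]
force: [0.0, 0.2, -0.8]
opening: 0.0208
time_s: 5.93
tcp_pos: [0.6435, 0.1018, 0.1088]
ee_rot: [3.079, -0.617, -0.0]
force: [0.4, 0.2, -0.9]
opening: 0.0205
tcp [0.6435 0.1018 0.1088] yaw_x -22.65 zaxis [-5.e-04 -1.e-03 -1.e+00] tool delta mm [ 0.  -1.8 74. ] open 0.0205 F [ 0.4  0.2 -0.9] 5.9333
```

View pics/p1.png

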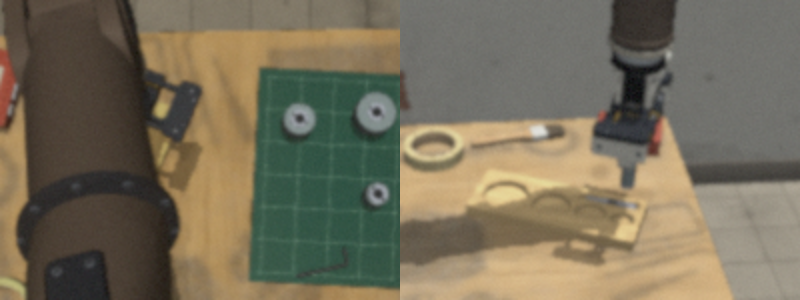

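The side view shows the saw gripped upright above the small pocket, near (627,175) in the crop. Lowering it.

```bash
python3 -m jog '[[-0.0005,-0.0018,0.02,0,230],[0,0,0.02,0,230],[0,0,0.01,0,230],[0,0,0,0,230],[0,0,0,0,230]]'; python3 -c "from h import *;to(.6442,.1034,.0348)"
```

```text
time_s: 6.45
tcp_pos: [0.6439, 0.1046, 0.0587]
ee_rot: [3.08, -0.615, -0.001]
force: [0.3, 0.6, 0.4]
opening: 0.0202
tcp [0.6439 0.1046 0.0587] yaw_x -22.6 zaxis [-1.e-03 -4.e-04 -1.e+00] tool delta mm [ 0.8  1.  23.9] open 0.0202 F [0.3 0.6 0.4] 6.45
```

```bash
python3 -m jog '[[0,0.001,0.008,0,230],[0,0,0.005,0,230],[0,0,0.004,0,230],[0,0,0.003,0,230],[0,0,0.002,0,230]]';python3 -m jog '[[0,0,0.001,0,230],[0,0,0,0,230]]'; python3 -c "from h import *;to(.6442,.1034,.0348)"
```

```text
time_s: 6.87
tcp_pos: [0.6436, 0.1043, 0.0365]
ee_rot: [3.081, -0.614, -0.0]
force: [-0.7, -0.9, -1.2]
opening: 0.0207
time_s: 7.03
tcp_pos: [0.6437, 0.1043, 0.0356]
ee_rot: [3.081, -0.614, -0.0]
force: [0.1, 1.3, -0.5]
opening: 0.0204
tcp [0.6437 0.1043 0.0356] yaw_x -22.56 zaxis [-2.e-04 -1.e-04 -1.e+00] tool delta mm [0.8 0.7 0.8] open 0.0204 F [ 0.1  1.3 -0.5] 7.0333
```

```bash
for k in 1; do python3 -m jog '[[0,0,0.0007,0,230],[0,0,0,0,230]]'; python3 -m jog '[[0,0,0.0005,0,230],[0,0,0,0,230]]';python3 -m jog '[[0,0,0.0004,0,230],[0,0,0,0,230],[0,0,0,0,230]]'; done
```

```text
time_s: 7.2
tcp_pos: [0.6439, 0.1043, 0.0352]
ee_rot: [-3.081, 0.615, -0.0]
force: [0.2, -0.1, 0.1]
opening: 0.0204
time_s: 7.37
tcp_pos: [0.6438, 0.1043, 0.0347]
ee_rot: [-3.081, 0.615, -0.0]
force: [-0.1, -0.2, 0.0]
opening: 0.0206
time_s: 7.62
tcp_pos: [0.6437, 0.1043, 0.0342]
ee_rot: [3.081, -0.615, 0.0]
force: [-0.6, 0.3, 0.2]
opening: 0.0205
```

```bash
python3 -m jog '[[0,0,0.0005,0,230],[0,0,0,0,230]]'; python3 -m jog '[[0,0,0.0005,0,230],[0,0,0,0,230]]';python3 -m jog '[[0,0,0.0005,0,230],[0,0,0,0,230]]'
```

```text
time_s: 7.78
tcp_pos: [0.6439, 0.1043, 0.0338]
ee_rot: [-3.081, 0.615, -0.0]
force: [0.6, 0.3, 0.6]
opening: 0.0206
time_s: 7.95
tcp_pos: [0.6442, 0.1041, 0.0338]
ee_rot: [-3.081, 0.615, -0.002]
force: [-1.3, -0.8, 3.8]
opening: 0.0205
time_s: 8.12
tcp_pos: [0.6445, 0.1041, 0.0336]
ee_rot: [-3.081, 0.615, -0.002]
force: [-1.5, -1.0, 8.0]
opening: 0.0204
```

Contact came at TCP z = 0.0339, so the mat is about 3 mm thick. Releasing gently and rising.

```bash
python3 -m jog '[[0,0,-0.001,0,230],[0,0,0,0,200],[0,0,0,0,180],[0,0,0,0,150],[0,0,0,0,120]]'; python3 -m jog '[[0,0,0,0,90],[0,0,0,0,60],[0,0,0,0,0],[0,0,0,0,0],[0,0,-0.01,0,0]]';python3 -m jog '[[0,0,-0.025,0,0],[0,0,-0.03,0,0],[0,0,-0.01,0,0],[0,0,0,0,0]]'; python3 - <<'E'
from h import *
to(*S['s35'],.11)
E
```

```text
time_s: 8.53
tcp_pos: [0.6435, 0.1043, 0.0334]
ee_rot: [3.081, -0.614, -0.001]
force: [-0.0, -0.9, 0.8]
opening: 0.0355
time_s: 8.95
tcp_pos: [0.6423, 0.104, 0.0422]
ee_rot: [3.08, -0.614, -0.005]
force: [-0.6, -0.8, -0.2]
opening: 0.0689
time_s: 9.28
tcp_pos: [0.6461, 0.1048, 0.113]
ee_rot: [-3.078, 0.614, -0.009]
force: [-0.0, 0.6, -0.1]
opening: 0.091
tcp [0.6461 0.1048 0.113 ] yaw_x -22.57 zaxis [ 0.0063  0.0015 -1.    ] tool delta mm [ 15.4 371.4   1.7] open 0.091 F [-0.   0.6 -0.1] 9.2833
```

```bash
python3 -m jog '[[0.0016,0.0337,0,0,0],[0.0016,0.0337,0,0,0],[0.0016,0.0337,0,0,0],[0.0016,0.0337,0,0,0],[0.0016,0.0337,0,0,0]]'; python3 -m jog '[[0.0016,0.0337,0,0,0],[0.0016,0.0337,0,0,0],[0.0016,0.0337,0,0,0],[0.0016,0.0337,0,0,0],[0.0016,0.0337,0,0,0]]';python3 -m jog '[[0.0016,0.0337,0,0,0],[0,0,0,0,0],[0,0,0,0,0],[0,0,0,0,0],[0,0,0,0,0]]'; python3 - <<'E'
from h import *
to(*S['s35'],.0305)
p,d=manip.camera("top"); q,e=manip.camera("side"); np.savez("side1.npz",p=q,d=e)
b=cv2.resize(q[130:210,215:345,::-1],None,fx=6,fy=6,interpolation=2)
cv2.imwrite("pics/p2.png",b)
E
```

```text
time_s: 9.7
tcp_pos: [0.5853, -0.0557, 0.1083]
ee_rot: [3.081, -0.614, -0.001]
force: [0.6, 0.3, 0.4]
opening: 0.0915
time_s: 10.12
tcp_pos: [0.528, -0.2144, 0.1084]
ee_rot: [-3.081, 0.614, 0.001]
force: [0.0, -0.3, -0.3]
opening: 0.0921
time_s: 10.53
tcp_pos: [0.5183, -0.2432, 0.1085]
ee_rot: [-3.081, 0.611, 0.0]
force: [0.2, -0.4, -0.8]
opening: 0.0918
tcp [ 0.5183 -0.2432  0.1085] yaw_x -22.45 zaxis [-0.e+00  9.e-04 -1.e+00] tool delta mm [-0.1  1.  78. ] open 0.0918 F [ 0.2 -0.4 -0.8] 10.5333
```

View pics/p2.png

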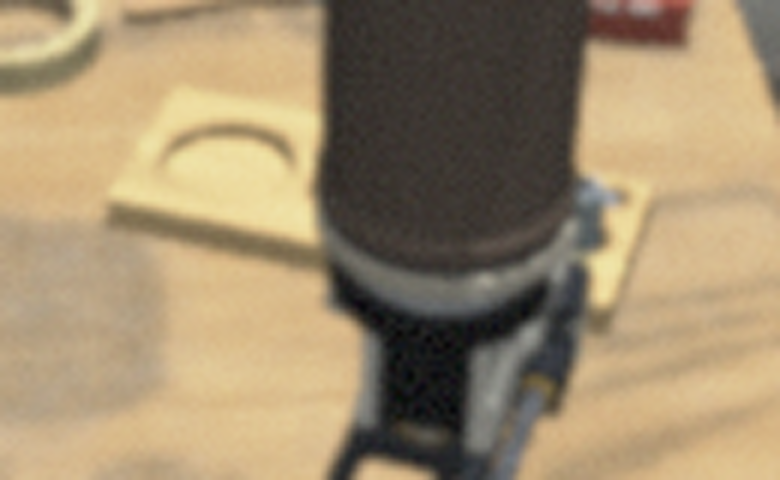

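The arm hides the row, and only part of the seated saw shows at (600,210). I will check it later and pick saw 35 now.

```bash
python3 -m jog '[[0,0.001,0.03,0,0],[0,0,0.03,0,0],[0,0,0.012,0,0],[0,0,0.006,0,0],[0,0,0,0,0]]' 20; python3 -m jog '[[0,0,0,0,0],[0,0,0,0,80],[0,0,0,0,120],[0,0,0,0,150],[0,0,0,0,180]]';  python3 -m jog '[[0,0,0,0,200],[0,0,0,0,200],[0,0,0,0,200],[0,0,0,0,200],[0,0,0,0,200]]'; python3 -c "from h import *; to(*S['s35'],.0305)"
```

```text
time_s: 11.05
tcp_pos: [0.5169, -0.2445, 0.0295]
ee_rot: [-3.081, 0.612, 0.004]
force: [0.1, 0.7, 0.8]
opening: 0.0916
time_s: 11.47
tcp_pos: [0.5178, -0.2459, 0.0314]
ee_rot: [3.081, -0.615, 0.002]
force: [-0.2, 0.1, 0.4]
opening: 0.0691
time_s: 11.88
tcp_pos: [0.5174, -0.2457, 0.0307]
ee_rot: [-3.081, 0.615, 0.0]
force: [0.7, 0.5, 0.5]
opening: 0.0364
tcp [ 0.5174 -0.2457  0.0307] yaw_x -22.56 zaxis [-0.  0. -1.] tool delta mm [-0.3 -1.7  0.2] open 0.0364 F [0.7 0.5 0.5] 11.8833
```

```bash
python3 -m jog '[[0,0,0,0,210],[0,0,0,0,210],[0,0,0,0,210],[0,0,-0.01,0,210],[0,0,-0.02,0,210]]'; python3 -m jog '[[0,0,-0.025,0,210],[0,0,-0.025,0,210],[0,0,0,0,210],[0,0,0,0,210]]'; python3 -c "from h import *; to(.5966,.1232,.11)"
```

```text
time_s: 12.3
tcp_pos: [0.5157, -0.2451, 0.0595]
ee_rot: [-3.08, 0.614, 0.007]
force: [-0.4, -0.3, -0.2]
opening: 0.0333
time_s: 12.63
tcp_pos: [0.5185, -0.2462, 0.1127]
ee_rot: [3.08, -0.614, 0.005]
force: [-1.0, -0.4, -0.4]
opening: 0.0331
tcp [ 0.5185 -0.2462  0.1127] yaw_x -22.56 zaxis [ 0.0033 -0.0013 -1.    ] tool delta mm [ -69.6 -371.1    2.5] open 0.0331 F [-1.  -0.4 -0.4] 12.6333
```

```bash
python3 -m jog '[[-0.0063,-0.0337,0,0,210],[-0.0063,-0.0337,0,0,210],[-0.0063,-0.0337,0,0,210],[-0.0063,-0.0337,0,0,210],[-0.0063,-0.0337,0,0,210]]'; python3 -m jog '[[-0.0063,-0.0337,0,0,210],[-0.0063,-0.0337,0,0,210],[-0.0063,-0.0337,0,0,210],[-0.0063,-0.0337,0,0,210],[-0.0063,-0.0337,0,0,210]]'; python3 -m jog '[[-0.0063,-0.0337,0,0,210],[0,0,0,0,210],[0,0,0,0,210],[0,0,0,0,210],[0,0,0,0,210]]'; python3 -c "from h import *; to(.5966,.1232,.0358)"
```

```text
time_s: 13.05
tcp_pos: [0.5521, -0.0765, 0.1098]
ee_rot: [3.08, -0.615, -0.003]
force: [0.4, -0.8, -0.1]
opening: 0.0335
time_s: 13.47
tcp_pos: [0.5878, 0.0911, 0.1097]
ee_rot: [3.08, -0.614, -0.003]
force: [0.8, -0.1, -0.6]
opening: 0.0336
time_s: 13.88
tcp_pos: [0.5951, 0.1214, 0.1101]
ee_rot: [3.079, -0.617, -0.002]
force: [0.3, -0.7, 0.1]
opening: 0.0332
tcp [0.5951 0.1214 0.1101] yaw_x -22.66 zaxis [-0.0013 -0.0013 -1.    ] tool delta mm [ 0.7 -2.3 74.3] open 0.0332 F [ 0.3 -0.7  0.1] 13.8833
```

```bash
python3 -m jog '[[0.0007,-0.0008,0.02,0,210],[0,0,0.02,0,210],[0,0,0.01,0,210],[0,0,0,0,210],[0,0,0,0,210]]'; python3 -m jog '[[0,0,0.008,0,210],[0,0,0.005,0,210],[0,0,0.003,0,210],[0,0,0,0,210],[0,0,0,0,210]]'; python3 -c "from h import *; to(.5966,.1232,.0358)"
```

```text
time_s: 14.3
tcp_pos: [0.5963, 0.1226, 0.0605]
ee_rot: [3.08, -0.616, -0.002]
force: [0.5, 0.5, 0.4]
opening: 0.0335
time_s: 14.72
tcp_pos: [0.5966, 0.1237, 0.0447]
ee_rot: [3.081, -0.614, -0.0]
force: [-0.8, 1.0, -0.3]
opening: 0.0333
tcp [0.5966 0.1237 0.0447] yaw_x -22.56 zaxis [-1.e-04 -1.e-04 -1.e+00] tool delta mm [0.2 0.4 8.9] open 0.0333 F [-0.8  1.  -0.3] 14.7167
```

```bash
python3 -m jog '[[0.0003,0.0004,0.004,0,210],[0,0,0.003,0,210],[0,0,0.001,0,210],[0,0,0,0,210],[0,0,0,0,210]]'; python3 -m jog '[[0,0,0.0005,0,210],[0,0,0,0,210]]';python3 -m jog '[[0,0,0.0005,0,210],[0,0,0,0,210]]';python3 -m jog '[[0,0,0.0005,0,210],[0,0,0,0,210]]'
```

```text
time_s: 15.13
tcp_pos: [0.5966, 0.1232, 0.0366]
ee_rot: [3.081, -0.614, -0.0]
force: [0.6, -0.0, -0.5]
opening: 0.0331
time_s: 15.3
tcp_pos: [0.5968, 0.1232, 0.0363]
ee_rot: [-3.081, 0.614, -0.0]
force: [0.5, -0.4, -0.4]
opening: 0.0336
time_s: 15.47
tcp_pos: [0.5968, 0.1232, 0.0358]
ee_rot: [3.081, -0.615, 0.0]
force: [-0.5, 0.6, -0.1]
opening: 0.0334
time_s: 15.63
tcp_pos: [0.5971, 0.1233, 0.0356]
ee_rot: [-3.081, 0.614, -0.001]
force: [-0.4, 0.1, 3.7]
opening: 0.0332
```

Contact came at the expected height (0.0357). Release.

```bash
python3 -m jog '[[0,0,-0.0003,0,200],[0,0,0,0,170],[0,0,0,0,140],[0,0,0,0,110],[0,0,0,0,80]]'; python3 -m jog '[[0,0,0,0,60],[0,0,0,0,30],[0,0,0,0,0],[0,0,0,0,0],[0,0,-0.01,0,0]]';python3 -m jog '[[0,0,-0.025,0,0],[0,0,-0.03,0,0],[0,0,-0.01,0,0],[0,0,0,0,0],[0,0,0,0,0]]'; python3 -c "from h import *; to(*S['s48'],.11)"
```

```text
time_s: 16.05
tcp_pos: [0.5965, 0.1231, 0.0353]
ee_rot: [3.081, -0.615, -0.001]
force: [-0.2, -0.3, 0.4]
opening: 0.049
time_s: 16.47
tcp_pos: [0.5954, 0.1228, 0.0442]
ee_rot: [3.079, -0.614, -0.004]
force: [-0.9, -0.8, -0.2]
opening: 0.082
time_s: 16.88
tcp_pos: [0.5972, 0.1233, 0.1115]
ee_rot: [-3.08, 0.614, -0.003]
force: [-0.5, -0.4, -0.5]
opening: 0.0918
tcp [0.5972 0.1233 0.1115] yaw_x -22.56 zaxis [ 1.8e-03  4.0e-04 -1.0e+00] tool delta mm [127.5 222.    1.5] open 0.0918 F [-0.5 -0.4 -0.5] 16.8833
```

```bash
python3 -m jog '[[0.016,0.0277,0,0,0],[0.016,0.0277,0,0,0],[0.016,0.0277,0,0,0],[0.016,0.0277,0,0,0],[0.016,0.0277,0,0,0]]'; python3 -m jog '[[0.016,0.0277,0,0,0],[0.016,0.0277,0,0,0],[0.016,0.0277,0,0,0],[0,0,0,0,0],[0,0,0,0,0]]'; python3 -m jog '[[0,0,0,0,0],[0,0,0.02,0,0],[0,0,0.01,0,0],[0,0,0,0,0],[0,0,0,0,0]]'; python3 -c "from h import *; to(*S['s48'],.0305)"
```

```text
time_s: 17.3
tcp_pos: [0.6165, -0.0369, 0.1092]
ee_rot: [3.08, -0.614, -0.004]
force: [0.7, -0.3, 0.4]
opening: 0.0917
time_s: 17.72
tcp_pos: [0.6287, -0.1336, 0.1091]
ee_rot: [3.078, -0.621, -0.003]
force: [-0.6, 1.3, 0.6]
opening: 0.0918
time_s: 18.13
tcp_pos: [0.6292, -0.1292, 0.0797]
ee_rot: [-3.081, 0.612, 0.004]
force: [0.3, -0.3, 0.1]
opening: 0.0917
tcp [ 0.6292 -0.1292  0.0797] yaw_x -22.47 zaxis [-2.2e-03  7.0e-04 -1.0e+00] tool delta mm [ 1.3  1.1 49.2] open 0.0917 F [ 0.3 -0.3  0.1] 18.1333
```

```bash
python3 -m jog '[[0.0007,0.0005,0.02,0,0],[0,0,0.018,0,0],[0,0,0.008,0,0],[0,0,0.0035,0,0],[0,0,0,0,0]]' 25; python3 -m jog '[[0,0,0,0,0],[0,0,0,0,0],[0,0,0,0,50],[0,0,0,0,80],[0,0,0,0,110]]';  python3 -c "from h import *; to(*S['s48'],.0305)"; python3 -m jog '[[0,0,0,0,140],[0,0,0,0,160],[0,0,0,0,160],[0,0,0,0,160],[0,0,0,0,160]]';  python3 -c "from h import *; to(*S['s48'],.0305)"
```

```text
time_s: 18.55
tcp_pos: [0.6302, -0.131, 0.0309]
ee_rot: [3.081, -0.614, -0.001]
force: [-0.6, -0.1, 0.8]
opening: 0.0918
time_s: 18.97
tcp_pos: [0.6306, -0.1313, 0.0315]
ee_rot: [-3.081, 0.615, -0.001]
force: [-0.1, 0.5, -0.5]
opening: 0.076
tcp [ 0.6306 -0.1313  0.0315] yaw_x -22.56 zaxis [ 8.e-04 -1.e-04 -1.e+00] tool delta mm [-1.1 -0.4  1. ] open 0.076 F [-0.1  0.5 -0.5] 18.9667
time_s: 19.38
tcp_pos: [0.6303, -0.1313, 0.031]
ee_rot: [3.081, -0.614, -0.0]
force: [0.5, 0.1, 0.0]
opening: 0.0458
tcp [ 0.6303 -0.1313  0.031 ] yaw_x -22.56 zaxis [-1.e-04 -0.e+00 -1.e+00] tool delta mm [-0.8 -0.4  0.5] open 0.0458 F [0.5 0.1 0. ] 19.3833
```

```bash
python3 -m jog '[[0,0,0,0,180],[0,0,0,0,180],[0,0,0,0,180],[0,0,-0.01,0,180],[0,0,-0.02,0,180]]'; python3 -m jog '[[0,0,-0.025,0,180],[0,0,-0.025,0,180],[0,0,0,0,180],[0,0,0,0,180],[0,0,0,0,180]]'; python3 -c "from h import *; to(.5376,.1481,.11)"
```

```text
time_s: 19.8
tcp_pos: [0.6283, -0.131, 0.0594]
ee_rot: [3.081, -0.614, -0.008]
force: [-0.9, 0.0, -0.8]
opening: 0.0463
time_s: 20.22
tcp_pos: [0.6299, -0.1313, 0.1109]
ee_rot: [3.081, -0.615, -0.001]
force: [-0.9, -0.6, -1.7]
opening: 0.0463
tcp [ 0.6299 -0.1313  0.1109] yaw_x -22.57 zaxis [-4.e-04  0.e+00 -1.e+00] tool delta mm [-192.5 -222.5    1. ] open 0.0463 F [-0.9 -0.6 -1.7] 20.2167
```

```bash
python3 -m jog '[[-0.0213,-0.0247,0,0,180],[-0.0213,-0.0247,0,0,180],[-0.0213,-0.0247,0,0,180],[-0.0213,-0.0247,0,0,180],[-0.0213,-0.0247,0,0,180]]'; python3 -m jog '[[-0.0213,-0.0247,0,0,180],[-0.0213,-0.0247,0,0,180],[-0.0213,-0.0247,0,0,180],[-0.0213,-0.0247,0,0,180],[0,0,0,0,180]]'; python3 -m jog '[[0,0,0,0,180],[0,0,0,0,180],[0,0,0.02,0,180],[0,0,0.015,0,180],[0,0,0,0,180]]';python3 -m jog '[[0,0,0.012,0,180],[0,0,0,0,180],[0,0,0,0,180],[0,0,0,0,180]]'; python3 -c "from h import *; to(.5376,.1481,.0361)"
```

```text
time_s: 20.63
tcp_pos: [0.5776, 0.0248, 0.1097]
ee_rot: [3.08, -0.615, -0.004]
force: [0.7, 1.6, -1.7]
opening: 0.0463
time_s: 21.05
tcp_pos: [0.5349, 0.1555, 0.1099]
ee_rot: [-3.081, 0.6, 0.006]
force: [-1.2, 0.6, -1.0]
opening: 0.0462
time_s: 21.47
tcp_pos: [0.537, 0.1448, 0.073]
ee_rot: [3.077, -0.618, -0.007]
force: [-0.7, 0.2, -1.7]
opening: 0.0462
time_s: 21.8
tcp_pos: [0.5391, 0.147, 0.0647]
ee_rot: [3.081, -0.616, 0.001]
force: [0.1, 0.1, -1.0]
opening: 0.046
tcp [0.5391 0.147  0.0647] yaw_x -22.62 zaxis [ 5.e-04 -1.e-04 -1.e+00] tool delta mm [-1.8 -0.5 28.6] open 0.046 F [ 0.1  0.1 -1. ] 21.8
```

Foot is about 17 mm above the tray top. I'll let it settle, then descend the rest.

```bash
python3 -m jog '[[-0.0005,0,0.006,0,180],[0,0,0.005,0,180],[0,0,0,0,180],[0,0,0,0,180],[0,0,0,0,180]]'; python3 -c "from h import *; to(.5376,.1481,.0361)"
```

```text
time_s: 22.22
tcp_pos: [0.5381, 0.1478, 0.053]
ee_rot: [3.081, -0.614, -0.0]
force: [0.3, -0.2, -0.5]
opening: 0.046
tcp [0.5381 0.1478 0.053 ] yaw_x -22.56 zaxis [-1.e-04 -1.e-04 -1.e+00] tool delta mm [-0.6 -0.1 16.9] open 0.046 F [ 0.3 -0.2 -0.5] 22.2167
```

```bash
python3 -m jog '[[0,0,0.007,0,180],[0,0,0.005,0,180],[0,0,0.003,0,180],[0,0,0.001,0,180],[0,0,0,0,180]]';python3 -m jog '[[0,0,0,0,180],[0,0,0,0,180]]'; python3 -m jog '[[0,0,0.0005,0,180],[0,0,0,0,180]]';python3 -m jog '[[0,0,0.0005,0,180],[0,0,0,0,180]]'
```

```text
time_s: 22.63
tcp_pos: [0.5378, 0.1476, 0.0365]
ee_rot: [3.08, -0.614, -0.001]
force: [-0.9, -0.0, 0.4]
opening: 0.0458
time_s: 22.8
tcp_pos: [0.5383, 0.1478, 0.0372]
ee_rot: [-3.081, 0.615, -0.0]
force: [0.8, -0.4, -2.1]
opening: 0.0462
time_s: 22.97
tcp_pos: [0.5382, 0.1478, 0.0366]
ee_rot: [-3.081, 0.615, -0.0]
force: [-0.3, 0.2, -2.1]
opening: 0.0461
time_s: 23.13
tcp_pos: [0.5381, 0.1477, 0.036]
ee_rot: [3.081, -0.615, 0.0]
force: [0.2, 0.3, -0.4]
opening: 0.0462
```

```bash
python3 -m jog '[[0,0,0.0004,0,180],[0,0,0,0,180],[0,0,0,0,180]]'; python3 -m jog '[[0,0,0.0004,0,180],[0,0,0,0,180]]'
```

```text
time_s: 23.38
tcp_pos: [0.5382, 0.1478, 0.0359]
ee_rot: [-3.081, 0.614, -0.0]
force: [-1.7, -1.6, 4.9]
opening: 0.0464
time_s: 23.55
tcp_pos: [0.5382, 0.1477, 0.0358]
ee_rot: [-3.081, 0.615, -0.001]
force: [-2.9, -1.3, 9.1]
opening: 0.046
```

```bash
python3 -m jog '[[0,0,-0.0007,0,160],[0,0,0,0,140],[0,0,0,0,110],[0,0,0,0,80],[0,0,0,0,50]]'; python3 -m jog '[[0,0,0,0,30],[0,0,0,0,0],[0,0,0,0,0],[0,0,0,0,0],[0,0,-0.01,0,0]]';python3 -m jog '[[0,0,-0.025,0,0],[0,0,-0.03,0,0],[0,0,-0.01,0,0],[0,0,0,0,0],[0,0,0,0,0]]'; python3 -c "from h import *; to(*S['s60'],.11)"
```

```text
time_s: 23.97
tcp_pos: [0.5382, 0.1477, 0.0358]
ee_rot: [3.081, -0.615, -0.0]
force: [-0.0, -0.6, 0.4]
opening: 0.0609
time_s: 24.38
tcp_pos: [0.5369, 0.1473, 0.0447]
ee_rot: [3.079, -0.614, -0.004]
force: [-0.9, -0.2, -0.9]
opening: 0.0908
time_s: 24.8
tcp_pos: [0.5386, 0.1479, 0.1118]
ee_rot: [-3.08, 0.614, -0.002]
force: [-0.1, 0.4, 0.4]
opening: 0.0917
tcp [0.5386 0.1479 0.1118] yaw_x -22.56 zaxis [ 1.7e-03  6.0e-04 -1.0e+00] tool delta mm [243.9 324.    1.7] open 0.0917 F [-0.1  0.4  0.4] 24.8
```

```bash
python3 -m jog '[[0.0203,0.027,0,0,0],[0.0203,0.027,0,0,0],[0.0203,0.027,0,0,0],[0.0203,0.027,0,0,0],[0.0203,0.027,0,0,0]]'; python3 -m jog '[[0.0203,0.027,0,0,0],[0.0203,0.027,0,0,0],[0.0203,0.027,0,0,0],[0.0203,0.027,0,0,0],[0.0203,0.027,0,0,0]]'; python3 -m jog '[[0.0203,0.027,0,0,0],[0.0203,0.027,0,0,0],[0,0,0,0,0],[0,0,0,0,0],[0,0,0,0,0]]'; python3 -m jog '[[0,0,0,0,0],[0,0,0.02,0,0],[0,0,0,0,0],[0,0,0,0,0],[0,0,0,0,0]]'; python3 -c "from h import *; to(*S['s60'],.0305)"
```

```text
time_s: 25.22
tcp_pos: [0.5793, -0.0175, 0.1096]
ee_rot: [3.08, -0.614, -0.004]
force: [0.0, -0.0, 0.3]
opening: 0.0915
time_s: 25.63
tcp_pos: [0.6212, -0.181, 0.1093]
ee_rot: [3.081, -0.614, -0.004]
force: [0.1, 1.7, -0.1]
opening: 0.0917
time_s: 26.05
tcp_pos: [0.638, -0.244, 0.1094]
ee_rot: [-3.08, 0.614, 0.004]
force: [-0.0, 1.4, 0.5]
opening: 0.092
time_s: 26.47
tcp_pos: [0.6389, -0.244, 0.0913]
ee_rot: [-3.081, 0.613, 0.0]
force: [0.3, -0.2, 0.2]
opening: 0.0917
tcp [ 0.6389 -0.244   0.0913] yaw_x -22.49 zaxis [-1.e-04  3.e-04 -1.e+00] tool delta mm [ 0.9  0.6 60.8] open 0.0917 F [ 0.3 -0.2  0.2] 26.4667
```

```bash
python3 -m jog '[[0.0004,0.0003,0.02,0,0],[0,0,0.02,0,0],[0,0,0.013,0,0],[0,0,0.005,0,0],[0,0,0.002,0,0]]' 30; python3 -m jog '[[0,0,0,0,0],[0,0,0,0,0],[0,0,0,0,40],[0,0,0,0,60],[0,0,0,0,80]]';  python3 -c "from h import *; to(*S['s60'],.0305)"; python3 -m jog '[[0,0,0,0,100],[0,0,0,0,130],[0,0,0,0,130],[0,0,0,0,130],[0,0,0,0,130]]';  python3 -c "from h import *; to(*S['s60'],.0305)"
```

```text
time_s: 26.88
tcp_pos: [0.6387, -0.245, 0.0303]
ee_rot: [-3.081, 0.614, 0.002]
force: [0.3, -0.0, -0.7]
opening: 0.0918
time_s: 27.3
tcp_pos: [0.6394, -0.2455, 0.0316]
ee_rot: [3.081, -0.615, 0.002]
force: [0.1, -0.7, -0.6]
opening: 0.0762
tcp [ 0.6394 -0.2455  0.0316] yaw_x -22.57 zaxis [ 1.e-03 -3.e-04 -1.e+00] tool delta mm [-0.2 -0.6  1.1] open 0.0762 F [ 0.1 -0.7 -0.6] 27.3
time_s: 27.72
tcp_pos: [0.6391, -0.2454, 0.031]
ee_rot: [3.081, -0.615, 0.0]
force: [-0.2, -0.8, 2.0]
opening: 0.0582
tcp [ 0.6391 -0.2454  0.031 ] yaw_x -22.56 zaxis [ 1.e-04 -0.e+00 -1.e+00] tool delta mm [ 0.2 -0.6  0.5] open 0.0582 F [-0.2 -0.8  2. ] 27.7167
```

```bash
python3 -m jog '[[0,0,0,0,150],[0,0,0,0,150],[0,0,-0.01,0,150],[0,0,-0.02,0,150],[0,0,-0.025,0,150]]'; python3 -m jog '[[0,0,-0.025,0,150],[0,0,0,0,150],[0,0,0,0,150],[0,0,0,0,150]]'; python3 -c "from h import *; to(.4668,.1780,.11)"
```

```text
time_s: 28.13
tcp_pos: [0.6373, -0.2448, 0.0849]
ee_rot: [-3.081, 0.614, 0.007]
force: [0.1, -0.8, -1.7]
opening: 0.0581
time_s: 28.47
tcp_pos: [0.6384, -0.2452, 0.1105]
ee_rot: [-3.081, 0.614, 0.002]
force: [-0.5, 0.7, -1.8]
opening: 0.0581
tcp [ 0.6384 -0.2452  0.1105] yaw_x -22.56 zaxis [-1.e-03  3.e-04 -1.e+00] tool delta mm [-320.8 -324.9    0.7] open 0.0581 F [-0.5  0.7 -1.8] 28.4667
```

```bash
python3 -m jog '[[-0.0229,-0.0232,0,0,150],[-0.0229,-0.0232,0,0,150],[-0.0229,-0.0232,0,0,150],[-0.0229,-0.0232,0,0,150],[-0.0229,-0.0232,0,0,150]]'; python3 -m jog '[[-0.0229,-0.0232,0,0,150],[-0.0229,-0.0232,0,0,150],[-0.0229,-0.0232,0,0,150],[-0.0229,-0.0232,0,0,150],[-0.0229,-0.0232,0,0,150]]'; python3 -m jog '[[-0.0229,-0.0232,0,0,150],[-0.0229,-0.0232,0,0,150],[-0.0229,-0.0232,0,0,150],[-0.0229,-0.0232,0,0,150],[0,0,0,0,150]]'; python3 -m jog '[[0,0,0,0,150],[0,0,0,0,150],[0,0,0.02,0,150],[0,0,0.015,0,150],[0,0,0.01,0,150]]'; python3 -m jog '[[0,0,0,0,150],[0,0,0,0,150],[0,0,0,0,150],[0,0,0,0,150],[0,0,0,0,150]]'; python3 -c "from h import *; to(.4668,.1780,.036)"
```

```text
time_s: 28.88
tcp_pos: [0.5758, -0.0929, 0.1094]
ee_rot: [3.081, -0.615, -0.005]
force: [-0.1, -0.5, -2.4]
opening: 0.0578
time_s: 29.3
tcp_pos: [0.5146, 0.0578, 0.1097]
ee_rot: [3.08, -0.614, -0.004]
force: [1.1, 1.5, -2.1]
opening: 0.0581
time_s: 29.72
tcp_pos: [0.4636, 0.1844, 0.11]
ee_rot: [-3.082, 0.601, 0.006]
force: [0.1, -0.1, -3.0]
opening: 0.058
time_s: 30.13
tcp_pos: [0.4673, 0.1754, 0.0643]
ee_rot: [3.078, -0.618, -0.002]
force: [-0.6, 0.1, -2.2]
opening: 0.0581
time_s: 30.55
tcp_pos: [0.4682, 0.1777, 0.0666]
ee_rot: [-3.08, 0.615, -0.002]
force: [0.0, -0.5, -2.7]
opening: 0.0583
tcp [0.4682 0.1777 0.0666] yaw_x -22.57 zaxis [ 1.2e-03  5.0e-04 -1.0e+00] tool delta mm [-1.4  0.3 30.6] open 0.0583 F [ 0.  -0.5 -2.7] 30.55
```

```bash
python3 -m jog '[[-0.0012,0,0.008,0,150],[0,0,0.006,0,150],[0,0,0,0,150],[0,0,0,0,150],[0,0,0,0,150]]'; python3 -c "from h import *; to(.4668,.1780,.036)"
```

```text
time_s: 30.97
tcp_pos: [0.4664, 0.178, 0.0518]
ee_rot: [3.081, -0.614, -0.0]
force: [0.5, -0.3, -2.1]
opening: 0.0581
tcp [0.4664 0.178  0.0518] yaw_x -22.56 zaxis [-4.e-04 -2.e-04 -1.e+00] tool delta mm [ 0.4 -0.1 15.8] open 0.0581 F [ 0.5 -0.3 -2.1] 30.9667
```

```bash
python3 -m jog '[[0,0,0.006,0,150],[0,0,0.005,0,150],[0,0,0.003,0,150],[0,0,0.001,0,150],[0,0,0,0,150]]';python3 -m jog '[[0,0,0,0,150],[0,0,0,0,150]]'; python3 -m jog '[[0,0,0.0005,0,150],[0,0,0,0,150]]';python3 -m jog '[[0,0,0.0004,0,150],[0,0,0,0,150]]'
```

```text
time_s: 31.38
tcp_pos: [0.4662, 0.1779, 0.0364]
ee_rot: [3.08, -0.614, -0.001]
force: [-0.6, 0.0, -2.9]
opening: 0.0579
time_s: 31.55
tcp_pos: [0.4666, 0.1781, 0.037]
ee_rot: [-3.081, 0.615, -0.0]
force: [-0.7, -0.6, -2.0]
opening: 0.0582
time_s: 31.72
tcp_pos: [0.4666, 0.1781, 0.0365]
ee_rot: [-3.081, 0.614, -0.0]
force: [-0.3, 0.4, -2.1]
opening: 0.0579
time_s: 31.88
tcp_pos: [0.4665, 0.178, 0.036]
ee_rot: [3.081, -0.615, 0.0]
force: [0.4, -0.2, -2.0]
opening: 0.0583
```

```bash
python3 -m jog '[[0,0,0.0004,0,150],[0,0,0,0,150],[0,0,0,0,150]]'; python3 -m jog '[[0,0,0.0003,0,150],[0,0,0,0,150],[0,0,0,0,150]]'
```

```text
time_s: 32.13
tcp_pos: [0.4666, 0.1781, 0.0359]
ee_rot: [-3.081, 0.615, -0.0]
force: [-1.5, -1.0, 4.7]
opening: 0.0582
time_s: 32.38
tcp_pos: [0.4666, 0.1781, 0.0358]
ee_rot: [-3.081, 0.615, -0.0]
force: [-3.6, -1.7, 8.5]
opening: 0.0581
```

```bash
python3 -m jog '[[0,0,-0.0006,0,130],[0,0,0,0,110],[0,0,0,0,80],[0,0,0,0,50],[0,0,0,0,20]]'; python3 -m jog '[[0,0,0,0,0],[0,0,0,0,0],[0,0,0,0,0],[0,0,0,0,0],[0,0,-0.01,0,0]]';python3 -m jog '[[0,0,-0.025,0,0],[0,0,-0.03,0,0],[0,0,-0.03,0,0],[0,0.03,-0.02,0,0],[0,0.035,0,0,0]]'; python3 -m jog '[[0,0.035,0,0,0],[0,0.035,0,0,0],[0,0.035,0,0,0],[0,0.035,0,0,0],[0,0.035,0,0,0]]'; python3 -m jog '[[0,0.035,0,0,0],[0,0.035,0,0,0],[0,0.035,0,0,0],[0,0.035,0,0,0],[0,0,0,0,0]]'; python3 - <<'E'
from h import *
p,d=manip.camera("top"); q,e=manip.camera("side"); np.savez("end.npz",p=p,d=d,q=q,e=e)
a=cv2.resize(p[90:290,120:400,::-1],None,fx=2,fy=2);b=cv2.resize(q[110:210,195:345,::-1],None,fx=3.73,fy=3.73)[:190]
b=cv2.resize(q[130:190,215:335,::-1],None,fx=4.667,fy=3.3)
cv2.imwrite("pics/p3.png",np.vstack([a,b]))
P=cloud("top",d)
for n,(x,y),r in(("22",(.6442,.1034),.011),("35",(.5966,.1232),.0175),("48",(.5376,.1481),.024),("60",(.4668,.178),.030)):
    m=(np.hypot(P[...,0]-x,P[...,1]-y)<r+.012)&(P[...,2]>.042)&(P[...,2]<.07); k=P[m]
    if len(k)<10: print(n,"few",len(k)); continue
    A=np.c_[k[:,:2]-k[:,:2].mean(0),np.ones(len(k))]; c=np.linalg.lstsq(A,k[:,2],rcond=None)[0]
    print(n,len(k),"off mm",((k[:,:2].mean(0)-[x,y])*1000).round(1),"z",np.median(k[:,2]).round(4),"tilt deg",np.degrees(c[:2]).round(1))
E
```

```text
time_s: 32.8
tcp_pos: [0.4666, 0.1781, 0.0359]
ee_rot: [-3.081, 0.614, -0.0]
force: [0.4, -1.1, -0.5]
opening: 0.0719
time_s: 33.22
tcp_pos: [0.4654, 0.1775, 0.0449]
ee_rot: [3.079, -0.614, -0.004]
force: [0.2, -1.1, -0.2]
opening: 0.0914
time_s: 33.63
tcp_pos: [0.4444, 0.1205, 0.1556]
ee_rot: [-3.077, 0.608, -0.011]
force: [0.3, -1.1, 0.4]
opening: 0.0918
time_s: 34.05
tcp_pos: [0.3736, -0.0449, 0.1517]
ee_rot: [-3.081, 0.614, -0.002]
force: [2.0, -1.4, 0.8]
opening: 0.0917
time_s: 34.47
tcp_pos: [0.3181, -0.1777, 0.1517]
ee_rot: [3.078, -0.625, 0.001]
force: [0.4, 0.4, -0.5]
opening: 0.0921
22 37 off mm [-0.2 -1.9] z 0.0506 tilt deg [ 6.5 -5.8]
35 100 off mm [ 0.3 -0.2] z 0.0509 tilt deg [1.1 2.4]
48 193 off mm [ 1.  -2.5] z 0.0513 tilt deg [0.3 2.9]
60 327 off mm [ 0.4 -3. ] z 0.0516 tilt deg [ 0.5 -0.3]
```

View pics/p3.png

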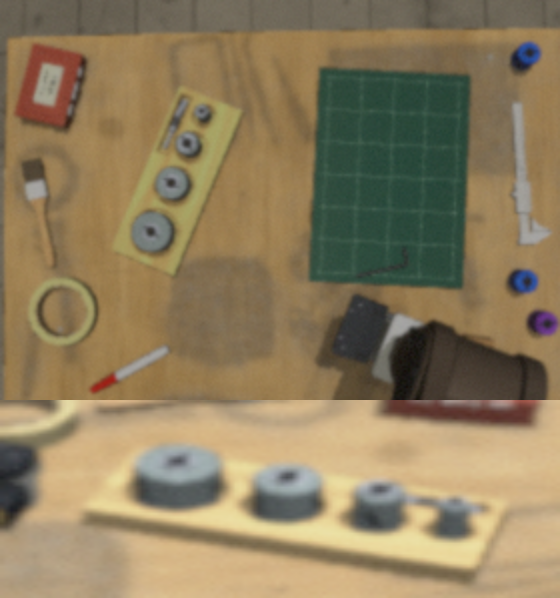

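The picture shows all four saws upright in their pockets (top crop: (203,113), (188,144), (172,183), (153,231)). Caps are at 51–52 mm, as expected when fully home. A last check on the bystanders, then hand in.

```bash
python3 -m jog '[[0,0,0,0,0],[0,0,0,0,0],[0,0,0,0,0]]'; python3 - <<'E'
from h import *
a=np.load("top0.npz")['p'].astype(np.float32); b=np.load("end.npz")['p'].astype(np.float32)
for n,(x0,y0,x1,y1) in dict(tape=(130,224,172,267),hexkey=(296,208,332,228),caliper=(370,138,398,215)).items():
    g=lambda i:cv2.cvtColor(i[y0:y1,x0:x1]/255,cv2.COLOR_RGB2GRAY)
    s,r=cv2.phaseCorrelate(g(a),g(b)); print(n,np.round(s,2),"px, diff",np.abs(g(a)-g(b)).mean().round(3))
s=manip.read_state(); print(s['time_s'],np.abs(s['joint_vel']).max())
print(manip.finish_job())
E
```

```text
time_s: 34.82
tcp_pos: [0.3212, -0.1719, 0.151]
ee_rot: [-3.081, 0.611, -0.0]
force: [-0.1, 0.2, 0.7]
opening: 0.092
tape [0.5  0.44] px, diff 0.032
hexkey [ 0.1  -0.16] px, diff 0.017
caliper [-0.01  0.08] px, diff 0.035
34.8167 0.00511961104546738
the job is handed in; nothing more can be done
None
```

I put all four hole saws into their own pockets, smallest to largest, and handed the job in at about 35 s. Each one was lowered until it touched the pocket floor (about 4–9 N) before I let go.

**Saws:** the final images show all four upright. The caps are 50.6–51.6 mm high against a nominal 52 mm. The same camera read about 1 mm low on the mat, so they look fully home.

**Checks that did not agree perfectly:**
- **Centring:** saws 22, 48 and 60 measured 2–3 mm off their pocket centres, mostly towards the robot's right. Saw 35 was within 0.4 mm. This is inside the 5 mm clearance, and the cap height estimate can include side-wall points.
- **Tilt of saw 22:** the fit gave about 6° on each of two axes, but from only 37 noisy pixels. I took it as noise because the saw looks upright in both views.
- **Masking tape:** image comparison gave about 0.5 px (roughly 1.5 mm) of shift. The gripper never came near it, so I put this down to lighting and noise. The hex key and caliper showed at most 0.2 px.

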